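# Charge the smoker and uncap its gas stub

## Task

Get the smoker ready: lift the tray by its tab so that it tips and all three wood chunks slide into the smoker box, keeping it tipped until they are all in; then unscrew the steel cap from the brass gas stub nearer the smoker box. That stub may have a right-hand or a left-hand thread, so try both ways, turn the cap a bit under a quarter turn the way that gives, and only then draw it off. Finish while holding that cap still and upright in the gripper, at least 6 cm above its seat and touching nothing else, and leave the other stub's cap and everything else where they are.

Things in the scene. Friction and masses are not known exactly. Their poses are not given: they have to be found in the camera images.
- smoker: Steel smoker box with a tip-up tray, fixed to the shelf, yawed up to 0.3 rad. Origin on the shelf right below the tray's hinge line; x along that line, z up. The open box is on the +y side: inside x -61 to 61 mm, y 0 to 120 mm, floor at 4 mm, rim at 69 mm, back plate at y = 122 mm to 119 mm high. The tray is on the -y side.
- tray (a joint): Tilt of the aluminium tray, rad: 0 = level, grows as the tab end is lifted, to 1.25. It swings freely (0.25 kg) and sinks back when let go. 100 mm wide, floor 75 mm above the shelf, 20 mm walls at both sides and the tab end, open at the hinge above the edge of the box. Chunks slide from 0.4 to 0.65 rad; 0.95 rad empties it.
- tray_hinge (a point): Centre of the tray's hinge line, 75 mm above the shelf; the hinge line runs along the smoker's x.
- tray_tab (a point): Centre of the tray's wooden tab: an upright disc 32 mm across, 10 mm thick (along the hinge line), 190 mm from the hinge towards the smoker's -y and 87 mm above the shelf (12 mm above the hinge) when level. Pinch it across its 10 mm from above; it swings in an arc about the hinge and may turn between the fingers.
- chunk_1: A chunk of smoking wood, about 32 x 26 x 24 mm, 20 g, lying on the tray at the start. Origin: centre of the face it stands on at the start.
- chunk_2: A chunk of smoking wood, about 28 x 30 x 25 mm, 20 g, lying on the tray at the start. Origin: centre of the face it stands on at the start.
- chunk_3: A chunk of smoking wood, about 35 x 25 x 22 mm, 20 g, lying on the tray at the start. Origin: centre of the face it stands on at the start.
- stub_a: Brass gas stub fixed to the shelf, 55 mm high, 42 mm across (36 in its top 22 mm), on a 68 mm foot. Origin: centre underneath, z up. Its cap is cap_a. Two like stubs swap places, one always nearer the smoker box (more to +y). One has a right-hand thread (cap loosens anticlockwise from above), the other left-hand; no mark tells which. Wrong way, a cap stops dead within about 5 degrees and fingers slip round it.
- stub_b: Brass gas stub fixed to the shelf, 55 mm high, 42 mm across (36 in its top 22 mm), on a 68 mm foot. Origin: centre underneath, z up. Its cap is cap_b. Two like stubs swap places, one always nearer the smoker box (more to +y). One has a right-hand thread (cap loosens anticlockwise from above), the other left-hand; no mark tells which. Wrong way, a cap stops dead within about 5 degrees and fingers slip round it.
- cap_a: Round steel cap on stub_a, 150 g: head 39 mm across, 36 mm high, raised bar 32 x 5 x 3 mm on top along its x. Origin: centre of the head's underside, 55 mm above the shelf when seated, z up. A 15 mm stem with lugs goes down into the stub. Seated, its x lies along the stub's x. The right way it turns easily without rising, pulls off upwards once past 65 degrees (aim for 80), and stops at about 100.
- cap_b: Round steel cap on stub_b, 150 g: head 39 mm across, 36 mm high, raised bar 32 x 5 x 3 mm on top along its x. Origin: centre of the head's underside, 55 mm above the shelf when seated, z up. A 15 mm stem with lugs goes down into the stub. Seated, its x lies along the stub's x. The right way it turns easily without rising, pulls off upwards once past 65 degrees (aim for 80), and stops at about 100.
- grill_brush: Grey plastic grill brush, 200 mm long, lying beyond the stubs. A bystander.
- thermometer: Stainless meat thermometer, plain dial 48 mm across and 12 mm high (origin below its centre) with a 110 mm probe along +y. A bystander.
- tong_tip_1: Orange silicone tong tip, 100 x 30 x 14 mm, lying flat. A bystander.
- tong_tip_2: Orange silicone tong tip like the other. A bystander.
- jar: Squat glass jar with a steel screw lid, 76 mm across, 75 mm high. A bystander.
Mind the look-alikes: they are no part of the job. Leave any black look-alike of the stub_a alone.

How it is judged (in metres and radians):
On the way, in this order (a step that is already met when the one before it is completed fails the run):
1. all three chunks lie in the smoker box while the tray is still tipped (more than 0.3 rad) (x of chunk_1 in the frame of smoker between -0.064 and 0.064 m and y of chunk_1 in the frame of smoker between -0.002 and 0.122 m and z of each of chunk_1, chunk_2, chunk_3 in the frame of smoker below 0.068 m and x of chunk_2 in the frame of smoker between -0.064 and 0.064 m and y of chunk_2 in the frame of smoker between -0.002 and 0.122 m and x of chunk_3 in the frame of smoker between -0.064 and 0.064 m and y of chunk_3 in the frame of smoker between -0.002 and 0.122 m and value of joint tray above 0.3 rad), for 0.1 s.
2. the cap of the stub nearer the smoker box has been turned loose (more than 0.8 rad) while still on its stub (((world y of stub_a above -0.195 m and angle between the x axis of cap_a and the x axis of stub_a, either way round above 0.8 rad and z of cap_a in the frame of stub_a below 0.064 m and horizontal distance between cap_a and stub_a below 0.006 m) or (world y of stub_b above -0.195 m and angle between the x axis of cap_b and the x axis of stub_b, either way round above 0.8 rad and z of cap_b in the frame of stub_b below 0.064 m and horizontal distance between cap_b and stub_b below 0.006 m))), for 0.05 s.
At the end, for the whole second after the job is handed in: All three chunks are in the smoker box below its rim; the cap of the stub nearer the box is gripped by the fingers, its underside over 115 mm above the shelf (60 mm above its seat), within 0.5 rad of upright, slower than 0.05 m/s, touching no stub, smoker or bystander (x of chunk_1 in the frame of smoker between -0.064 and 0.064 m and y of chunk_1 in the frame of smoker between -0.002 and 0.122 m and z of each of chunk_1, chunk_2, chunk_3 in the frame of smoker below 0.068 m and x of chunk_2 in the frame of smoker between -0.064 and 0.064 m and y of chunk_2 in the frame of smoker between -0.002 and 0.122 m and x of chunk_3 in the frame of smoker between -0.064 and 0.064 m and y of chunk_3 in the frame of smoker between -0.002 and 0.122 m and ((world y of stub_a above -0.195 m and height (world z) of cap_a above 0.115 m and angle between cap_a's own z axis and vertical below 0.5 rad and linear speed of cap_a below 0.05 m/s and contact force between the fingers and cap_a above 1 N and contact force between cap_a and stub_a below 0.2 N and contact force between cap_a and stub_b below 0.2 N and contact force between cap_a and smoker below 0.2 N and contact force between cap_a and grill_brush below 0.2 N and contact force between cap_a and thermometer below 0.2 N and contact force between cap_a and tong_tip_1 below 0.2 N and contact force between cap_a and tong_tip_2 below 0.2 N and contact force between cap_a and jar below 0.2 N) or (world y of stub_b above -0.195 m and height (world z) of cap_b above 0.115 m and angle between cap_b's own z axis and vertical below 0.5 rad and linear speed of cap_b below 0.05 m/s and contact force between the fingers and cap_b above 1 N and contact force between cap_b and stub_a below 0.2 N and contact force between cap_b and stub_b below 0.2 N and contact force between cap_b and smoker below 0.2 N and contact force between cap_b and grill_brush below 0.2 N and contact force between cap_b and thermometer below 0.2 N and contact force between cap_b and tong_tip_1 below 0.2 N and contact force between cap_b and tong_tip_2 below 0.2 N and contact force between cap_b and jar below 0.2 N))); the arm keeps its last pose, push and grip.
It fails at once if the cap of the other stub is lifted, or shifted by more than 10 mm ((world y of stub_a below -0.195 m and distance of cap_a from where it was at the start of the episode above 0.01 m) or (world y of stub_b below -0.195 m and distance of cap_b from where it was at the start of the episode above 0.01 m)).
It fails at once if a bystander is moved by more than 30 mm (distance of any of grill_brush, thermometer, tong_tip_1, tong_tip_2, jar from where it was at the start of the episode above 0.03 m).
It also fails if it takes over 58 s, if anything falls off the work surface, if the arm or the gripper's body presses on something with over 40 N, if the wrist force passes 120 N, or if a joint passes its speed limit or range.

## Robot

A 6-joint arm with a two-finger parallel gripper is mounted at the origin on the work surface. World frame = base frame: x ahead of the robot, y to its left, z up, the work surface at z = 0. Lengths are in mm, angles in rad, forces in N, time in s.
With the tool pointing down it reaches from about 350 to 975 mm from the base axis. Payload 4.9 kg.
Tool frame: the origin (TCP) lies midway between the tips of the shut fingers; the grasp point (between the pads) lies 19 mm behind it (ctrl.pinch_z is the distance from the TCP to the grasp point, in mm); y points along the fingers, z is the direction in which the jaws open and shut, and the axes are right-handed (so a half turn about y gives the same grasp; the last joint's range is limited). The gripper opens to 85 mm and grips with 20 to 120 N. Pads are 22 mm wide; open, the fingers measure 114 mm over their backs; the gripper's body (76 mm by 85 mm) begins 54 mm behind the grasp point. The pads swing forward as they close: fully open they stand 13 mm farther back than shut.
Start: joints at [0.997, 0.053, 1.613, -0, 1.476, -0.119], TCP at [274.539, 561.453, 231.304] pointing down, gripper open.
Joint ranges: [-3.01, 3.01], [-1.01, 2.22], [0.06, 2.58], [-1.02, 4.17], [0.09, 2.62], [-3.14, 3.14]. Speed limits (rad/s): [2.57, 2.57, 3.14, 3.14, 3.14, 3.14].

## Interface

Orientations are given as [roll, pitch, yaw] about the fixed x, y, z axes, in that order (R = Rz(yaw) Ry(pitch) Rx(roll)).
In Python, from plant import ctrl gives the robot as it stands. The module is installed in compiled form; this text tells all that it offers.
- The arm moves only by the tool move_arm, never from a script. Its argument "motion" is a list of rows, each a list of 5 numbers: the shift along the tool's x, y, z in m, then the turn about the tool's y in degrees, then the closure, from 0 (fully open) to 1 (shut). In form: [[x, y, z, yaw, fingers], ...]. A call has 1 to 5 rows; each row is the pose to reach, as a shift and turn from the pose measured when the call began, along the tool's axes at that moment; what a row does not reach only later rows make up. A row lasts 1/10 s, in which the tool goes at most 50 mm and 8.59 degrees, less where a joint would pass 70% of its speed; a pose out of reach is approached as far as the arm can. A call with a gripper value outside its range is refused whole. The fingers move at their own pace and stop on an object; "grip_force" is the grip in N (left out, the last holds). Time passes only in rows, so rows that repeat a pose let the fingers close. It gives the time, the measured TCP pose, the force and the opening at its end, in the units of the state.
- ctrl.sense(): the state, without advancing time (a new reading comes with each control period).
- ctrl.grab_frame(name): name is "scene" or "top" or "wrist"; returns a dict with "pixels" (400x640x3 uint8, red, green, blue), "range_z" (400x640 float32, mm along the optical axis (not along the pixel's ray), 0 where there is no reading), "mtx" (3x3 intrinsics, pixels), "origin" and "rotation" of the camera in the world. Camera axes: x right, y down, z forward; pixel columns grow to the right and rows downward; lengths in mm; the calibration is good to about 2 mm. The wrist camera is an equidistant fisheye: a pixel r from the principal point sees the ray r / f radians off the axis. A picture is of the moment at which its call begins.
- ctrl.job_done(): hands the job in, once; it reports no verdict.
The state is a dict: "time": time; "joint_pos": joint angles; "dq": joint speeds; "joint_torque": joint torques, N m; "ee_pos": TCP position; "eef_rot": TCP orientation; "wrist_force": force on the tool from outside, world axes, zero at the start; "ft_torque": the same for the moment, N m; "grip_width": opening from 0.0 (shut) to 1.0 (fully open).
Only numpy, scipy, OpenCV 4.12 (cv2) and the standard library are available. Lean on these libraries where they do the work, as an engineer would, in place of code of your own. Each camera call takes 0.05 s, during which the arm holds its last target. There are 200 camera calls.

## Working session

There is one attempt and no reset: what is moved stays moved. The work goes in short steps, Python scripts to look and compute and a tool call to move; the robot and the scene stay as the last step left them, time stands still between calls to the robot, and variables do not carry over. Pictures are saved under pics/ and viewed, about 8 in all and at most 12, crops included, and the job is handed in when it is done.

Besides the shell and the picture viewer there is one more tool, called after "Call:" by a JSON object that holds its "api" and its "payload". move_arm: Moves the arm, as the interface text tells. Its arguments: {"type":"object","properties":{"motion":{"type":"array"},"grip_force":{"type":"number"}},"required":["motion"]}

```bash
mkdir -p pics; cat > h.py <<'E'
import numpy as np, cv2
from plant import ctrl
from scipy.spatial.transform import Rotation as R
def grab(n,save=None):
    f=ctrl.grab_frame(n)
    if save: cv2.imwrite('pics/'+save,cv2.cvtColor(f['pixels'],cv2.COLOR_RGB2BGR))
    return f
def pts(f):
    h,w=f['range_z'].shape; v,u=np.mgrid[:h,:w]; K=np.array(f['mtx'])
    d=f['range_z']; c=np.stack([(u-K[0,2])/K[0,0]*d,(v-K[1,2])/K[1,1]*d,d],-1)
    return c@np.array(f['rotation']).T+np.array(f['origin'])
E
python3 - <<'E'
from h import *
for n in('top','scene'):
    f=grab(n,n+'0.png'); np.savez(''+n+'0.npz',**f); print(n,f['mtx'],f['origin'],np.array(f['rotation']).round(3).tolist())
s=ctrl.sense(); print(s)
print(R.from_euler('xyz',s['eef_rot']).as_matrix().round(3))
E
```

```text
top [[395.12370401   0.         317.64839756]
 [  0.         395.12370401 196.0030634 ]
 [  0.           0.           1.        ]] [ 460.99778091  -59.79814506 1144.09868212] [-3.046, 0.03, -1.585]
scene [[443.60338335   0.         320.95760301]
 [  0.         443.60338335 201.32346808]
 [  0.           0.           1.        ]] [1053.67354194  518.02563432  901.87495943] [-2.406, 0.014, 2.381]
{'time': 0.1, 'joint_pos': array([ 9.96993128e-01,  5.32892222e-02,  1.61413374e+00,  1.60144606e-05,
        1.47601636e+00, -1.18989061e-01]), 'dq': array([-2.07662702e-04, -5.15067174e-04, -1.94708336e-03,  1.82858400e-03,
        3.33447925e-05, -7.98970861e-04]), 'joint_torque': array([ 8.66740629e-04, -3.94897556e+01, -3.71365964e+01, -8.94492587e-05,
        3.81285965e-03, -3.71755243e-05]), 'ee_pos': array([274.24425113, 560.99777051, 230.20067713]), 'eef_rot': array([-1.57262804e+00,  2.35042013e-04, -4.54815883e-01]), 'wrist_force': array([ 0.25933834, -0.71001091,  0.11646032]), 'ft_torque': array([-0.02105593,  0.04865857,  0.0344722 ]), 'grip_width': 0.9967290264906157}
[[ 0.898 -0.001  0.439]
 [-0.439 -0.002  0.898]
 [-0.    -1.    -0.002]]
```

View pics/top0.png

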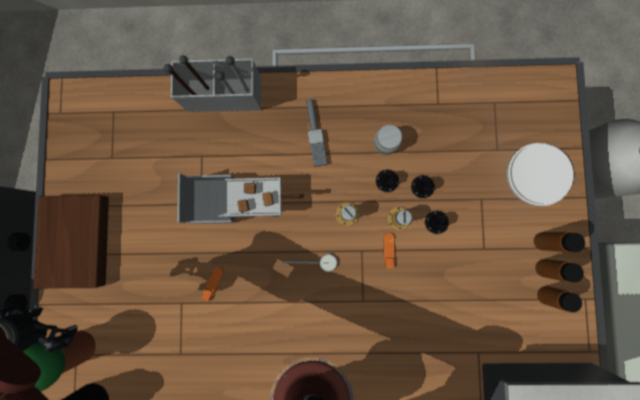

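View pics/scene0.png

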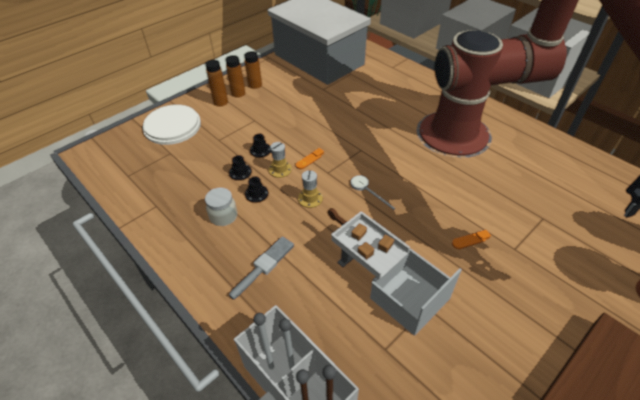

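The top view shows the box at (205,198), tray with chunks around (255,197), and the tab at about (290,195). The nearer cap is at (348,213) and the other at (403,217). The black look-alikes are at (387,181), (423,187) and (437,222).

```bash
sed -i "s/np.array(f\['rotation'\]).T/R.from_euler('xyz',f['rotation']).as_matrix().T/" h.py
python3 - <<'E'
from h import *
f=dict(np.load('top0.npz')); P=pts(f); im=f['pixels']
for (u,v) in [(500,300),(348,213),(403,217),(290,195),(300,195),(320,194),(387,181)]: print((u,v),P[v,u].round(1), im[v,u])
def rep(name,m):
    q=P[m]; print(name,m.sum(),q.mean(0).round(1),q.min(0).round(0),q.max(0).round(0))
g=dict(np.load('scene0.npz')); Q=pts(g)
print(Q[150,420].round(1))
# cap tops
for nm,A in(('top',P),('scene',Q)):
    m=(A[...,2]>86)&(A[...,2]<100)&(abs(A[...,0]-440)<70)&(A[...,1]<-90)&(A[...,1]>-400)
    n,l,st,c=cv2.connectedComponentsWithStats(m.astype(np.uint8))
    for i in range(1,n):
        if st[i,4]>15: rep(nm+'cap',l==i)
    # box/tray points by height
    m=(A[...,2]>60)&(A[...,2]<140)&(abs(A[...,0]-460)<90)&(A[...,1]>-90)&(A[...,1]<400)
    n,l,st,c=cv2.connectedComponentsWithStats(m.astype(np.uint8))
    for i in range(1,n):
        if st[i,4]>15: rep(nm+'smk',l==i)
b=im[150:245,160:460]; cv2.imwrite('pics/crop0.png',cv2.cvtColor(cv2.resize(b,None,fx=2.66,fy=2.66,interpolation=cv2.INTER_CUBIC),cv2.COLOR_RGB2BGR))
b=g['pixels'][130:330,260:500]; cv2.imwrite('pics/crop1.png',cv2.cvtColor(cv2.resize(b,None,fx=3,fy=3,interpolation=cv2.INTER_CUBIC),cv2.COLOR_RGB2BGR))
E
```

```text
(500, 300) [ 271.1 -531.1    5.8] [107  78  53]
(348, 213) [ 515.4 -109.4   94.2] [106 111 111]
(403, 217) [ 502.8 -254.7   90.6] [114 119 119]
(290, 195) [566.3  44.9  91.3] [66 43 27]
(300, 195) [564.6  17.1 103.3] [51 32 21]
(320, 194) [ 5.769e+02 -3.360e+01 -1.000e-01] [111  82  56]
(387, 181) [ 603.9 -220.3   57.8] [15 15 17]
[140.2 -23.6   1. ]
topcap 46 [ 503.9 -109.6   91.3] [ 497. -125.   86.] [510. -93.  99.]
topcap 129 [ 497.2 -255.7   91.9] [ 484. -275.   87.] [ 508. -237.   99.]
topsmk 1036 [526.8 189.7  84.4] [496.  71.  60.] [550. 341. 124.]
scenecap 78 [7.216e+02 8.770e+01 3.000e-01] [704.  73.  -5.] [734. 109.   5.]
scenecap 32 [ 6.383e+02 -1.110e+01  4.000e-01] [623. -20.  -5.] [646.   7.   5.]
scenesmk 1383 [ 424.5 -246.9    8.2] [ 277. -427.   -8.] [ 523.  -60. 1144.]
```

View pics/crop0.png

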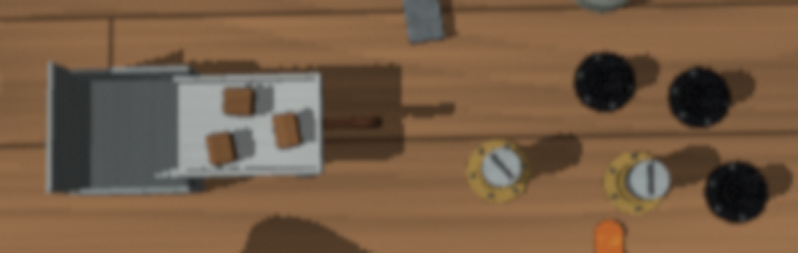

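View pics/crop1.png

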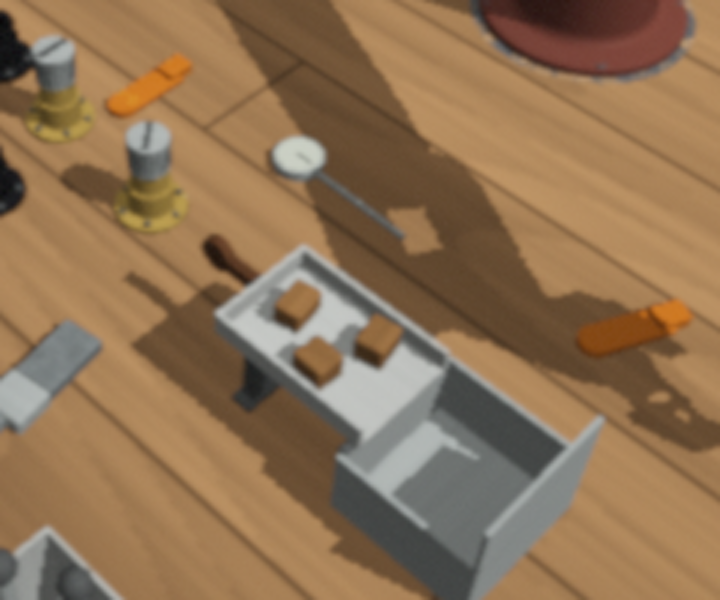

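```bash
python3 - <<'E'
from h import *
for nm in('top','scene'):
    f=dict(np.load(nm+'0.npz')); A=pts(f); im=f['pixels'].astype(int)
    def comps(name,m,n0=15):
        n,l,st,c=cv2.connectedComponentsWithStats(m.astype(np.uint8))
        for i in range(1,n):
            if st[i,4]>n0:
                q=A[l==i]; r=cv2.minAreaRect(q[:,:2].astype(np.float32)); 
                print(nm,name,len(q),q.mean(0).round(1),q.min(0).round(0),q.max(0).round(0),'rect',np.round(r[0],1),np.round(r[1],1),round(r[2],1), 'med',np.median(q,0).round(1), c[i].round(0))
    X,Y,Z=A[...,0],A[...,1],A[...,2]
    reg=(abs(X-520)<150)
    comps('cap',(Z>84)&(Z<100)&reg&(Y<-70)&(Y>-330))
    br=(im[...,0]<110)&(im[...,0]-im[...,2]>15)
    comps('tab',(Z>70)&(Z<112)&reg&(Y<75)&(Y>-60)&br,4)
    comps('tray',(Z>68)&(Z<82)&reg&(Y<400)&(Y>30)&~((im[...,0]-im[...,2])>25),60)
    comps('walls',(Z>86)&(Z<108)&reg&(Y<250)&(Y>60),15)
    comps('back',(Z>108)&(Z<125)&reg&(Y<400)&(Y>240))
    comps('chunk',(Z>88)&(Z<108)&reg&(Y<240)&(Y>70)&((im[...,0]-im[...,2])>25),15)
E
```

```text
top cap 169 [ 516.1 -109.4   91.7] [ 497. -128.   86.] [534. -91.  99.] rect [ 516.4 -109.8] [36.8 37.1] 25.7 med [ 515.8 -109.4   91.4] [348. 213.]
top cap 173 [ 501.1 -255.7   91.9] [ 482. -275.   84.] [ 519. -237.   99.] rect [ 501.3 -256.3] [37.1 37.1] 74.2 med [ 500.3 -255.5   91.9] [404. 218.]
top tab 92 [562.4  37.2  95.5] [558.  10.  83.] [568.  67. 106.] rect [562.5  38.5] [10.  56.8] 1.5 med [562.4  35.8  94.9] [293. 196.]
top tray 134 [579.  323.7  73.3] [499. 261.  68.] [626. 338.  82.] rect [562.2 299.4] [ 76.8 127.4] 89.6 med [586.5 335.4  72.4] [190. 193.]
top tray 1342 [563.4 149.7  75.6] [517.  79.  68.] [609. 221.  82.] rect [563.1 149.8] [ 91.6 142.5] 0.4 med [564.3 145.2  75.6] [252. 197.]
top walls 288 [563.9 123.8  94.3] [512.  61.  86.] [613. 220. 101.] rect [562.4 140.2] [100.3 158.5] 0.5 med [563.9 113.4  94.7] [261. 196.]
top walls 126 [586.  153.3  99.3] [572. 140.  86.] [600. 171. 108.] rect [586.3 155. ] [30.6 27.4] 87.6 med [586.  153.5 100. ] [249. 188.]
top walls 126 [556.4 105.7  96.9] [538.  93.  88.] [575. 120. 103.] rect [556.8 106.3] [34.9 24.4] 1
[... 1752 characters left out ...]
walls 160 [559.9 107.5  95.3] [539.  92.  86.] [576. 120. 101.] rect [557.4 105.8] [36.3 25.5] 7.9 med [560.8 107.6  96. ] [358. 231.]
scene back 189 [566.8 337.  116.6] [496. 334. 108.] [628. 339. 122.] rect [562.1 336.6] [131.8   4.7] 0.0 med [568.3 337.5 117.7] [440. 290.]
scene chunk 146 [559.3 108.   95.6] [539.  94.  88.] [575. 120. 101.] rect [557.3 106.9] [36.2 23.4] 6.3 med [560.  108.7  96. ] [359. 230.]
scene chunk 159 [541.8 174.2  97.2] [515. 159.  88.] [557. 187. 102.] rect [536.3 172.3] [41.8 24.8] 9.7 med [542.4 174.6  98.4] [386. 242.]
scene chunk 164 [589.3 156.3  98.2] [572. 139.  88.] [603. 170. 103.] rect [587.3 154.4] [30.3 30.1] 86.7 med [590.  157.2  99. ] [365. 249.]
```

Smoker yaw is about 0, the hinge is near (562.5, 217, 75) and the tab near (562.5, 27, 87).

```bash
cat >> h.py <<'E'
def go(x,y,z,az=None):
    "shift in tool axes (m) and turn (deg) to TCP target; az = azimuth of tool z (deg, mod 180)"
    s=ctrl.sense(); M=R.from_euler('xyz',s['eef_rot']).as_matrix()
    a=np.degrees(np.arctan2(M[1,2],M[0,2])); t=0 if az is None else -((az-a+90)%180-90)
    print('shift',(M.T@(np.array([x,y,z])-s['ee_pos'])/1000).round(4),'turn',round(t,1),'az',a.round(1),'tcp',s['ee_pos'].round(1),'F',s['wrist_force'].round(1),'grip',round(s['grip_width'],3),'t',round(s['time'],2),'j6',s['joint_pos'][5].round(2))
E
python3 -c "
from h import *
go(562.5,27,170,0)"
```

```text
shift [ 0.4935  0.0607 -0.353 ] turn 63.9 az 63.9 tcp [274.2 561.  230.2] F [ 0.3 -0.7  0.1] grip 0.997 t 0.1 j6 -0.12
```

Call:
{"api": "move_arm", "payload": {"motion": [[0.04, 0, -0.029, 8, 0], [0.08, 0, -0.058, 16, 0], [0.12, 0.01, -0.087, 24, 0], [0.16, 0.015, -0.116, 32, 0], [0.2, 0.02, -0.145, 40, 0]]}}

```text
time: 0.6
ee_pos: [390.3, 340.9, 209.6]
eef_rot: [-1.573, -0.001, -1.158]
wrist_force: [-0.1, 0.4, 0.5]
grip_width: 1.004
```

```bash
python3 -c "
from h import *
go(562.5,27,170,0)"
```

```text
shift [0.3566 0.0399 0.0319] turn 23.6 az 23.6 tcp [390.3 340.9 209.6] F [-0.1  0.4  0.5] grip 1.004 t 0.6 j6 0.16
```

Call:
{"api": "move_arm", "payload": {"motion": [[0.045, 0, 0.004, 8, 0], [0.09, 0, 0.008, 16, 0], [0.14, 0.0, 0.012, 23.6, 0], [0.19, 0.0, 0.017, 23.6, 0], [0.24, 0.0, 0.021, 23.6, 0]]}}

```text
time: 1.1
ee_pos: [505.9, 128.1, 209.5]
eef_rot: [-1.573, -0.002, -1.57]
wrist_force: [0.9, 0.5, 0.1]
grip_width: 1.003
```

```bash
python3 -c "
from h import *
go(562.5,27,150,0)"
```

```text
shift [0.101  0.0596 0.0566] turn 0.0 az 0.0 tcp [505.9 128.1 209.5] F [0.9 0.5 0.1] grip 1.003 t 1.1 j6 0.11
```

Call:
{"api": "move_arm", "payload": {"motion": [[0.035, 0.0, 0.02, 0, 0], [0.07, 0.02, 0.04, 0, 0], [0.101, 0.04, 0.057, 0, 0], [0.101, 0.06, 0.057, 0, 0], [0.101, 0.06, 0.057, 0, 0]]}}

```text
time: 1.6
ee_pos: [560.5, 26.2, 145.4]
eef_rot: [-1.58, -0.001, -1.572]
wrist_force: [-0.7, 0.5, -0.2]
grip_width: 1.003
```

```bash
python3 -c "
from h import *
go(562.5,27,68,0)
f=grab('wrist','w1.png');print(f['mtx'],f['origin'],f['rotation'])"
```

```text
shift [-0.0009  0.0774  0.0027] turn -0.1 az -0.1 tcp [560.5  26.2 145.4] F [-0.7  0.5 -0.2] grip 1.003 t 1.6 j6 -0.08
[[309.70691629   0.         321.53399933]
 [  0.         309.70691629 199.83537328]
 [  0.           0.           1.        ]] [562.00646381  94.93064792 288.78048512] [ 2.86402711e+00  9.50225408e-03 -9.97330974e-04]
```

View pics/w1.png

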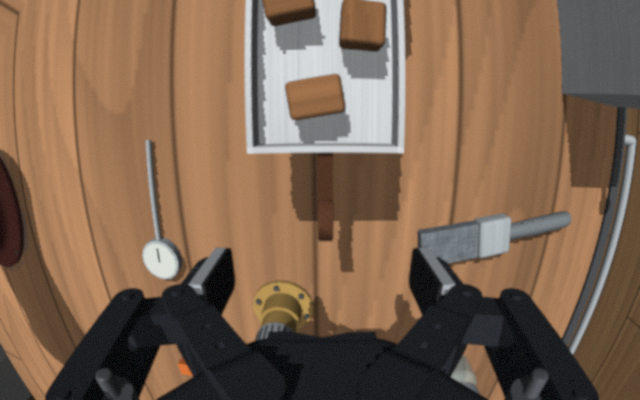

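The tab's stick shows at (326,150–240), centred between the pads. Descending and pinching.

Call:
{"api": "move_arm", "payload": {"motion": [[-0.001, 0.03, 0.003, 0, 0], [-0.001, 0.055, 0.003, 0, 0], [-0.001, 0.077, 0.003, 0, 0], [-0.001, 0.077, 0.003, 0, 0.5], [-0.001, 0.077, 0.003, 0, 0.9]], "grip_force": 40}}

```text
time: 2.15
ee_pos: [564.3, 28.3, 71.6]
eef_rot: [-1.576, -0.001, -1.57]
wrist_force: [-0.1, -0.2, 0.9]
grip_width: 0.691
```

Call:
{"api": "move_arm", "payload": {"motion": [[0, 0, 0, 0, 1], [0, 0, 0, 0, 1], [0, 0, 0, 0, 1], [0, 0, 0, 0, 1], [0, 0, 0, 0, 1]]}}

```text
time: 2.65
ee_pos: [562.3, 28.4, 73.1]
eef_rot: [-1.582, -0.002, -1.569]
wrist_force: [-14.1, -0.6, 12.5]
grip_width: 0.106
```

```bash
python3 -c "
from h import *
go(562.5,27,68,0)
p=ctrl.sense()['ee_pos']
for th in np.arange(0.2,1.11,.1):
    print(th.round(1),(190*(1-np.cos(th))+12*np.sin(th)).round(1),(190*np.sin(th)+12*(np.cos(th)-1)).round(1))"
```

```text
shift [0.0014 0.0051 0.0003] turn 0.1 az 0.1 tcp [562.3  28.4  73.1] F [-14.1  -0.6  12.5] grip 0.106 t 2.65 j6 -0.08
0.2 6.2 37.5
0.3 12.0 55.6
0.4 19.7 73.0
0.5 29.0 89.6
0.6 40.0 105.2
0.7 52.4 119.6
0.8 66.2 132.7
0.9 81.3 144.3
1.0 97.4 154.4
1.1 114.5 162.8
```

Pinched at about 9 mm. Lifting along the arc.

Call:
{"api": "move_arm", "payload": {"motion": [[-0.002, -0.019, 0, 0, 1], [-0.006, -0.0375, 0, 0, 1], [-0.012, -0.0555, 0, 0, 1], [-0.0195, -0.073, 0, 0, 1], [-0.029, -0.0895, 0, 0, 1]]}}

```text
time: 3.15
ee_pos: [561.9, 58.5, 161.7]
eef_rot: [-1.585, -0.0, -1.569]
wrist_force: [-1.8, 4.5, -9.0]
grip_width: 0.109
```

```bash
python3 -c "
from h import *
go(562.3,28.4+97.4,72+154.4,0)"
```

```text
shift [-0.0672 -0.0647 -0.0004] turn 0.1 az 0.1 tcp [561.9  58.5 161.7] F [-1.8  4.5 -9. ] grip 0.109 t 3.15 j6 -0.03
```

Call:
{"api": "move_arm", "payload": {"motion": [[-0.011, -0.0155, 0, 0, 1], [-0.023, -0.03, 0, 0, 1], [-0.037, -0.043, 0, 0, 1], [-0.052, -0.0545, 0, 0, 1], [-0.068, -0.065, 0, 0, 1]]}}

```text
time: 3.65
ee_pos: [561.6, 127.8, 226.3]
eef_rot: [-1.588, -0.001, -1.569]
wrist_force: [-3.4, 2.8, -12.7]
grip_width: 0.11
```

Call:
{"api": "move_arm", "payload": {"motion": [[0, 0, 0, 0, 1], [0, 0, 0, 0, 1], [0, 0, 0, 0, 1], [0, 0, 0, 0, 1], [0, 0, 0, 0, 1]]}}

```text
time: 4.15
ee_pos: [561.6, 128.3, 226.7]
eef_rot: [-1.588, 0.001, -1.569]
wrist_force: [-4.6, 2.1, -4.4]
grip_width: 0.109
```

```bash
python3 -c "
from h import *
go(562.3,28.4+97.4,72+154.4,0)
a=grab('scene')['pixels'][120:340,270:500];b=grab('top')['pixels'][150:250,150:350]
r=lambda x,s:cv2.resize(x,None,fx=s,fy=s,interpolation=cv2.INTER_CUBIC)
a=r(a,1.7);b=r(b,1.95)
o=np.zeros((max(len(a),len(b)),a.shape[1]+b.shape[1],3),np.uint8);o[:len(a),:a.shape[1]]=a;o[:len(b),a.shape[1]:]=b
cv2.imwrite('pics/tip.png',o[...,::-1])"
```

```text
shift [0.0025 0.0003 0.0007] turn 0.1 az 0.1 tcp [561.6 128.3 226.7] F [-4.6  2.1 -4.4] grip 0.109 t 4.15 j6 0.09
```

View pics/tip.png

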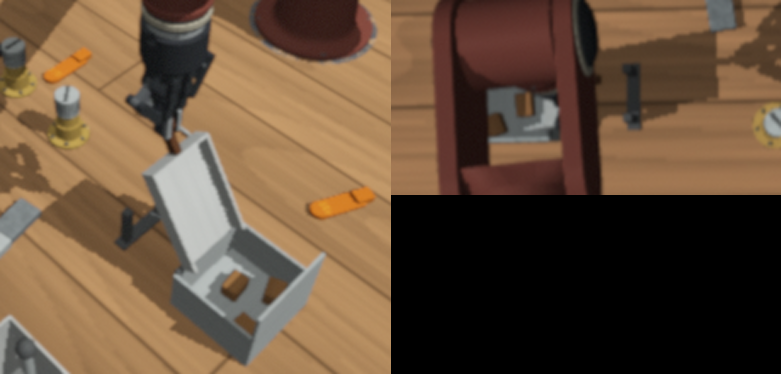

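All three chunks are in the box, at (235,285), (272,290) and (247,323) in the left view. I'll check their depth, then lower the tray.

```bash
python3 -c "
from h import *
f=grab('scene');A=pts(f);im=f['pixels'].astype(int)
m=(im[...,0]-im[...,2]>25)&(A[...,1]>210)&(A[...,1]<340)&(abs(A[...,0]-562)<64)&(A[...,2]<120)&(A[...,2]>-20)
n,l,st,c=cv2.connectedComponentsWithStats(m.astype(np.uint8))
for i in range(1,n):
    if st[i,4]>10: q=A[l==i];print(len(q),q.mean(0).round(),q.min(0).round(),q.max(0).round())"
```

```text
175 [555. 261.  24.] [523. 246.   4.] [572. 272.  30.]
126 [524. 302.  26.] [499. 286.   8.] [542. 311.  31.]
31 [532. 339.  -1.] [499. 338.  -4.] [569. 340.   4.]
85 [591. 307.  28.] [569. 295.   5.] [600. 321.  32.]
24 [600. 339.  -0.] [576. 338.  -3.] [626. 340.   4.]
```

Call:
{"api": "move_arm", "payload": {"motion": [[0.016, 0.01, 0, 0, 1], [0.031, 0.0215, 0, 0, 1], [0.045, 0.035, 0, 0, 1], [0.0575, 0.049, 0, 0, 1], [0.0685, 0.065, 0, 0, 1]]}}

```text
time: 4.8
ee_pos: [562.0, 57.7, 164.5]
eef_rot: [-1.585, -0.001, -1.571]
wrist_force: [-5.0, -2.9, 4.9]
grip_width: 0.104
```

Call:
{"api": "move_arm", "payload": {"motion": [[0.0095, 0.0165, 0, 0, 1], [0.017, 0.034, 0, 0, 1], [0.023, 0.052, 0, 0, 1], [0.027, 0.071, 0, 0, 1], [0.029, 0.087, 0, 0, 1]]}}

```text
time: 5.3
ee_pos: [562.2, 25.7, 79.0]
eef_rot: [-1.582, -0.006, -1.571]
wrist_force: [-3.2, -5.8, 1.9]
grip_width: 0.111
```

```bash
python3 -c "
from h import *
go(562.3,28.4,73.1,0)"
```

```text
shift [-0.0027  0.0059  0.0002] turn -0.0 az -0.0 tcp [562.2  25.7  79. ] F [-3.2 -5.8  1.9] grip 0.111 t 5.3 j6 -0.08
```

Call:
{"api": "move_arm", "payload": {"motion": [[0, 0.004, 0, 0, 0], [0, 0.004, 0, 0, 0], [0, 0.004, 0, 0, 0], [0, -0.02, 0, 0, 0], [0, -0.06, 0, 0, 0]]}}

```text
time: 5.8
ee_pos: [561.3, 26.3, 137.9]
eef_rot: [-1.587, -0.005, -1.571]
wrist_force: [1.1, 0.5, -0.4]
grip_width: 0.94
```

Call:
{"api": "move_arm", "payload": {"motion": [[0, -0.03, 0, 0, 0], [0.04, -0.045, -0.014, 0, 0], [0.08, -0.045, -0.03, 0, 0], [0.12, -0.045, -0.045, 0, 0], [0.135, -0.045, -0.045, 0, 0]]}}

```text
time: 6.3
ee_pos: [516.7, -111.0, 186.5]
eef_rot: [-1.584, -0.007, -1.574]
wrist_force: [0.5, 0.6, 0.5]
grip_width: 0.999
```

```bash
python3 -c "
from h import *
go(517,-109.5,54,0)
f=grab('wrist','w2.png');print(f['origin'],f['rotation']);cv2.imwrite('pics/w2.png',f['pixels'][150:,:,::-1])
f=grab('top');A=pts(f);m=(A[...,2]>84)&(A[...,2]<100)&(abs(A[...,0]-564)<55)&(A[...,1]>60)&(A[...,1]<225);q=A[m];print('tray walls z',len(q),np.median(q,0))"
```

```text
shift [-0.0025  0.1324  0.002 ] turn -0.2 az -0.2 tcp [ 516.7 -111.   186.5] F [0.5 0.6 0.5] grip 0.999 t 6.3 j6 -0.34
[518.85714664 -41.37565292 329.44811048] [ 2.85775603e+00  1.29913722e-02 -2.84622909e-03]
tray walls z 293 [564.02397791 112.45922213  94.71107608]
```

View pics/w2.png

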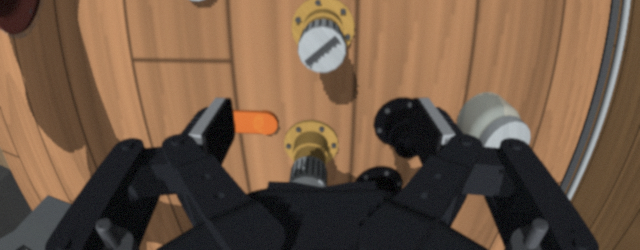

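The cap's top is at (322,200) full-frame, which back-projects to about (518,-110), matching the first estimate. The tray has sunk back level. Descending and gripping.

Call:
{"api": "move_arm", "payload": {"motion": [[-0.001, 0.04, 0.001, 0, 0], [-0.001, 0.08, 0.001, 0, 0], [-0.001, 0.11, 0.001, 0, 0], [-0.001, 0.132, 0.001, 0, 0], [-0.001, 0.132, 0.001, 0, 0]]}}

```text
time: 6.9
ee_pos: [514.7, -107.5, 50.3]
eef_rot: [-1.591, -0.003, -1.573]
wrist_force: [-1.0, -0.8, -0.0]
grip_width: 1.003
```

```bash
python3 -c "
from h import *
go(517.5,-110,54,0)"
```

```text
shift [ 0.0025 -0.0038  0.0028] turn -0.1 az -0.1 tcp [ 514.7 -107.5   50.3] F [-1.  -0.8 -0. ] grip 1.003 t 6.9 j6 -0.34
```

Call:
{"api": "move_arm", "payload": {"motion": [[0, 0, 0, 0, 1], [0, 0, 0, 0, 1], [0, 0, 0, 0, 1], [0, 0, 0, 0, 1], [0, 0, 0, 0, 1]], "grip_force": 40}}

```text
time: 7.4
ee_pos: [516.0, -107.7, 52.2]
eef_rot: [-1.588, -0.004, -1.573]
wrist_force: [-0.8, 1.9, 6.0]
grip_width: 0.445
```

```bash
python3 -c "
from h import *
go(517.5,-110,54,0);print(ctrl.sense()['ft_torque'])"
```

```text
shift [ 0.0023 -0.0019  0.0015] turn -0.1 az -0.1 tcp [ 516.  -107.7   52.2] F [-0.8  1.9  6. ] grip 0.445 t 7.4 j6 -0.34
[ 0.2824047   0.03139416 -0.01492865]
```

Call:
{"api": "move_arm", "payload": {"motion": [[0, 0, 0, 0, 0.4], [0.003, 0.0, 0.001, 0, 0.4], [0.003, 0.0, 0.001, 0, 0.4], [0.003, 0, 0.001, 0, 1], [0.003, 0, 0.001, 0, 1]]}}

```text
time: 7.9
ee_pos: [516.6, -110.8, 52.0]
eef_rot: [-1.589, -0.004, -1.573]
wrist_force: [-1.0, -1.0, 1.8]
grip_width: 0.446
```

Call:
{"api": "move_arm", "payload": {"motion": [[0, 0, 0, 0, 1], [0, 0, 0, -4, 1], [0, 0, 0, -8, 1], [0, 0, 0, -12, 1], [0, 0, 0, -12, 1]]}}

```text
time: 8.4
ee_pos: [516.3, -110.4, 52.0]
eef_rot: [-1.59, 0.002, -1.365]
wrist_force: [-2.5, 2.2, 3.1]
grip_width: 0.449
```

```bash
python3 -c "
from h import *
go(517.5,-110,54,0);print(ctrl.sense()['ft_torque'])"
```

```text
shift [-0.0002 -0.002   0.0012] turn 11.8 az 11.8 tcp [ 516.3 -110.4   52. ] F [-2.5  2.2  3.1] grip 0.449 t 8.4 j6 -0.55
[ 0.30195755  0.37448113 -0.62929385]
```

Torque of −0.63 N·m resists the anticlockwise turn, so it has likely hit the stop. Trying clockwise.

Call:
{"api": "move_arm", "payload": {"motion": [[0, 0, 0, 6, 1], [0, 0, 0, 12, 1], [0, 0, 0, 18, 1], [0, 0, 0, 24, 1], [0, 0, 0, 24, 1]]}}

```text
time: 8.9
ee_pos: [516.2, -110.4, 52.0]
eef_rot: [-1.589, -0.007, -1.784]
wrist_force: [-1.9, 0.5, 1.6]
grip_width: 0.45
```

```bash
python3 -c "
from h import *
go(517.5,-110,54,0);print(ctrl.sense()['ft_torque'])"
```

```text
shift [-0.0007 -0.0021  0.0011] turn -12.2 az -12.2 tcp [ 516.2 -110.4   52. ] F [-1.9  0.5  1.6] grip 0.45 t 8.9 j6 -0.13
[0.03802619 0.24155683 0.02998976]
```

Clockwise runs freely (0.03 N·m), so it's a left-hand thread. Continuing to about 80°.

Call:
{"api": "move_arm", "payload": {"motion": [[0, 0, 0, 8, 1], [0, 0, 0, 16, 1], [0, 0, 0, 24, 1], [0, 0, 0, 32, 1], [0, 0, 0, 40, 1]]}}

```text
time: 9.4
ee_pos: [515.6, -110.1, 51.9]
eef_rot: [-1.582, -0.018, -2.486]
wrist_force: [-4.0, 1.7, 4.6]
grip_width: 0.448
```

Call:
{"api": "move_arm", "payload": {"motion": [[0, 0, 0, 8, 1], [0, 0, 0, 16, 1], [0, 0, 0, 21, 1], [0, 0, 0, 21, 1], [0, 0, 0, 21, 1]]}}

```text
time: 9.9
ee_pos: [515.4, -109.9, 51.9]
eef_rot: [-1.575, -0.021, -2.85]
wrist_force: [-3.4, 0.8, 2.6]
grip_width: 0.443
```

```bash
python3 -c "
from h import *
go(516.5,-110.4,54,0);print(ctrl.sense()['ft_torque'])"
```

```text
shift [-0.0008 -0.0021  0.0008] turn -73.3 az -73.3 tcp [ 515.4 -109.9   51.9] F [-3.4  0.8  2.6] grip 0.443 t 9.9 j6 0.94
[ 0.30852251  0.44690455 -0.00449563]
```

Call:
{"api": "move_arm", "payload": {"motion": [[0, 0, 0, 0, 1], [0, -0.003, 0, 0, 1], [0, -0.006, 0, 0, 1], [0, -0.01, 0, 0, 1], [0, -0.01, 0, 0, 1]], "grip_force": 60}}

```text
time: 10.4
ee_pos: [515.6, -110.1, 62.3]
eef_rot: [-1.575, -0.021, -2.849]
wrist_force: [-0.8, 0.2, -0.8]
grip_width: 0.443
```

Force is about the cap's weight, so it draws off freely. Lifting on.

Call:
{"api": "move_arm", "payload": {"motion": [[0, -0.02, 0, 0, 1], [0, -0.04, 0, 0, 1], [0, -0.06, 0, 0, 1], [0, -0.08, 0, 0, 1], [0, -0.09, 0, 0, 1]]}}

```text
time: 10.9
ee_pos: [518.7, -110.3, 154.4]
eef_rot: [-1.573, -0.018, -2.849]
wrist_force: [0.5, 0.1, -2.0]
grip_width: 0.441
```

Call:
{"api": "move_arm", "payload": {"motion": [[0, 0, 0, 0, 1], [0, 0, 0, 0, 1], [0, 0, 0, 0, 1], [0, 0, 0, 0, 1], [0, 0, 0, 0, 1]]}}

```text
time: 11.4
ee_pos: [518.2, -110.1, 153.4]
eef_rot: [-1.574, -0.02, -2.849]
wrist_force: [0.3, -0.3, -1.7]
grip_width: 0.443
```

```bash
python3 -c "
from h import *
go(516.5,-110.4,54,0)
f=grab('scene');b=f['pixels'][60:340,220:500];cv2.imwrite('pics/end.png',cv2.resize(b,None,fx=2.1,fy=2.1,interpolation=cv2.INTER_CUBIC)[...,::-1])"
```

```text
shift [-0.0003  0.0994  0.0001] turn -73.3 az -73.3 tcp [ 518.2 -110.1  153.4] F [ 0.3 -0.3 -1.7] grip 0.443 t 11.4 j6 0.94
```

View pics/end.png

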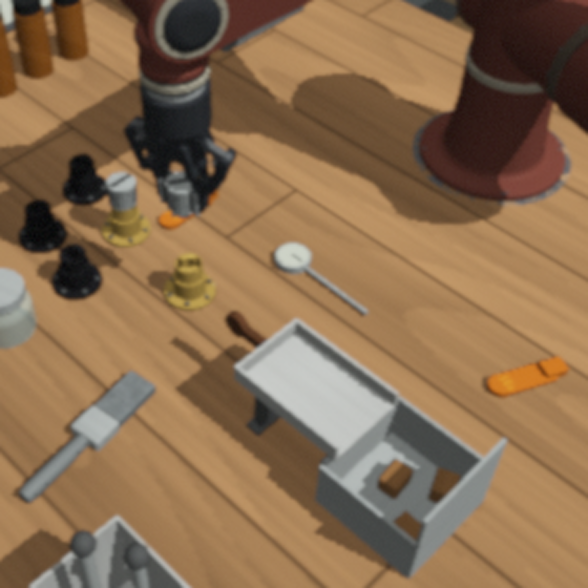

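The cap is held upright in the gripper at (180,195), clear of its bare stub at (190,285). The three chunks are in the box and the other cap is still seated at (122,190).

```bash
python3 -c "
from plant import ctrl
print(ctrl.job_done())"
```

```text
the job is handed in; nothing more can be done
None
```

I tipped the tray to about 1 rad and all three chunks slid into the smoker box. Measured while it was still tipped, they lay near the floor, with tops about 30 mm up against a 69 mm rim. I then lowered the tray and let go of the tab.

On the stub nearer the box, the cap stopped dead anticlockwise (0.63 N·m). It turned freely clockwise, so that stub has a left-hand thread. I turned it about 80° clockwise and drew it off.

**Last checks:**
- **Cap:** it is held still and upright, with its underside about 155 mm above the shelf. The wrist force is about 1.7 N, roughly the cap's own weight.
- **Rest of the scene:** the last picture shows the chunks in the box, the other cap still seated, and the bystanders in view apparently where they were. I judged this by eye and did not re-measure their positions.
- **Time:** 11.4 s of the 58 s allowed.

The turn angle comes from the gripper's rotation minus the estimated slip while trying the wrong way; I did not measure it from a picture. No check failed or disagreed. The job is handed in, and no verdict was reported.

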